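# Plug the purge nozzle into the gas outlet and open its valve

### The arm

A 6-joint arm with a two-finger parallel gripper is mounted at the origin on the work surface. World frame = base frame: x ahead of the robot, y to its left, z up, the work surface at z = 0. Lengths are in mm, angles in rad, forces in N, time in s.
With the tool pointing down it reaches from about 350 to 975 mm from the base axis. Payload 7.1 kg.
Tool frame: the origin (TCP) lies between the finger pads; the fingertips stand 19 mm ahead of it and the grasp point (between the pads) is the TCP (ctrl.tcp_to_tips is the distance from the TCP to the fingertips, in mm); z points along the fingers, y is the line along which they close (so a half turn about z gives the same grasp; the last joint's range is limited). The gripper opens to 88 mm and grips with 3 to 60 N. Pads are 20 mm wide; open, the fingers measure 115 mm over their backs; the gripper's body (75 mm by 178 mm) begins 61 mm behind the grasp point.
Start: joints at [-1.203, 0.423, 1.63, -0, 1.089, -0.019], TCP at [235.783, -578.802, 241.675] pointing down, gripper open.
Joint ranges: [-3, 3], [-0.9, 2.11], [0.09, 2.58], [-1.31, 4.45], [0.11, 2.69], [-2.54, 2.54]. Speed limits (rad/s): [2.39, 2.39, 3.01, 3.14, 3.14, 3.14].

### API

Orientations are given as a rotation vector (axis times angle).
In Python, from workcell import status, optics, ctrl gives the robot as it stands. The module is installed in compiled form; this text tells all that it offers.
- The arm moves only by the shell command python3 -m inch 'ROWS'. ROWS is JSON, a list that holds one entry, the list of rows, each a list of 7 numbers: the shift along the tool's x, y, z in mm, then the turn, a rotation vector about the tool's x, y, z in rad, then the opening in per cent of the stroke, from 0 (shut) to 100 (fully open). A call has 1 to 20 rows; each row is the pose to reach, as a shift and turn from the pose commanded when the call began, along the tool's axes at that moment; what a row does not reach only later rows make up. A row lasts 1/10 s, in which the tool goes at most 50 mm and 8.59 degrees, less where a joint would pass 70% of its speed; a pose out of reach is approached as far as the arm can. A call with a gripper value outside its range is refused whole. The fingers move at their own pace and stop on an object; the grip force is fixed at half the most. Time passes only in rows, so rows that repeat a pose let the fingers close. It gives the time, the measured TCP pose, the force, the opening and the grip force at its end, in the units of the state.
- status.get_obs(): the state, without advancing time (a new reading comes with each control period).
- optics.get_image(name): name is "scene" or "top" or "wrist"; returns a dict with "frame" (420x560x3 uint8, red, green, blue), "fx", "fy", "cx", "cy" (pixels), "k1" (the pictures are not rectified: a ray, as slopes to the right and down, at radius r is drawn at 1 + k1 r^2 times it, then the intrinsics apply), "rvec" (rotation vector, rad) and "tvec" (3), from world to camera coordinates, as OpenCV has them; the wrist camera has in their place "hand_eye" (4x4, takes a point from camera to tool coordinates, whose origin is the TCP and whose axes are the flange's). Camera axes: x right, y down, z forward; pixel columns grow to the right and rows downward; lengths in mm; the calibration is good to about 2 mm. A picture is of the moment at which its call begins: read the wrist's pose just before it. There is no depth.
- ctrl.close_job(): hands the job in; it is judged then, once.
The state is a dict: "t": time; "qpos": joint angles; "qvel": joint speeds; "joint_torque": joint torques, N m; "ee_pos": TCP position; "orientation": TCP orientation; "ft_force": force on the tool from outside, world axes, zero at the start; "moment": the same for the moment, N m; "width": finger opening in mm; "grasp_force": force on a finger pad.
Only numpy, scipy, OpenCV 4.12 (cv2) and the standard library are available. Lean on these libraries where they do the work, as an engineer would, in place of code of your own. Each camera call takes 0.05 s, during which the arm holds its last target. There are 200 camera calls.

### The job

Take the purge nozzle (blue grip) out of its grey holder and push it straight down into the orange-collared gas outlet on the steel manifold until it has gone past the outlet's inner grip and is fully home, so that it stays in by itself when let go; how deep that is has to be felt, and the outlet must never be loaded with more than about 35 N. Then swing the red shut-off lever beside it all the way over to its far side to open the gas. Leave the tin, the clamp and the magnet where they are.

Things in the scene. Friction and masses are not known exactly. Their poses are not given: they have to be found in the camera images.
- nozzle: Purge nozzle, loose, about 120 g, 130 mm long, standing upright in the holder. Origin at the centre of its lower end, z along it to the grip. From the origin up: cone nose 0-5 mm (diameter 6 to 16), land to 13 mm (d 16), latching groove to 24 mm (d 10), steel tube to 80 mm (d 16), blue round grip 80-118 mm (d 26, hold it here), copper diffuser to 130 mm (d 16). Its yaw does not matter
- holder: Grey holder block 70 x 70 x 45 mm, fixed, with a through hole of diameter 18.4 mm in its middle, in which the nozzle stands with its lower end on the table. Origin at the centre of its underside
- manifold: Steel gas manifold, fixed, 100 mm (own x) by 210 mm (own y, -75 to +135) by 45 mm high. Origin on its underside below the outlet, z up. On its top: the outlet at own y = 0 (brass sleeve, diameter 40 mm, up to 108 mm, orange collar on it), a black capped port at own y = -52 mm (59 mm high), the shut-off lever's housing at own y = +95 mm (70 x 50 mm, 25 mm high)
- outlet (a point): Centre of the outlet's mouth, at the top of the orange collar, 114 mm above the table. The collar (outer diameter about 51 mm) is a funnel 6 mm deep that narrows to a vertical bore of diameter 17.6 mm. The outlet is damaged by a load of more than 35 N (all the nozzle's contact forces on it added up, so press straight and stop pushing at 18 to 20 N)
- bore (a point): Upper end of the bore, 6 mm below the mouth. Four spring balls inside grip the nozzle: its nose meets them 16 to 43 mm below this point, needs 6 to 14 N to pass; some 16 mm deeper they snap into its groove, over the last 7 mm against a spring valve of 2 to 4.5 N that lifts it again unless gripped. Gripped, its lower end sits 32 to 60 mm below this point: unseen, differs each time. 2 mm deeper is a hard stop
- shutoff (a joint): Red shut-off lever, rad: 0 shut (leaning 0.5 rad to the manifold's -x side), 1.0 open (leaning 0.5 rad to its +x side, end stop). Turns about a horizontal axis along the manifold's y, 67 mm above the table. Moves with about 1 N at the ball and stays where it is left
- shutoff_tip (a point): Centre of the red ball (diameter 26 mm) at the end of the shut-off lever, 80 mm from the lever's axis, on a steel rod of diameter 10 mm; it moves with the lever
- tin: Yellow and red tin of nozzle paste, loose, diameter 68 mm, 50 mm high. Origin at the centre of its underside. Bystander
- magnet: Red triangular welding magnet, loose, lying flat, about 70 x 60 mm, 22 mm high. Origin in the middle of its underside. Bystander
- clamp: Bar clamp with red handle, loose, lying flat, about 330 mm long (own y) by 105 mm, 35 mm high. Origin under the middle of its bar. Bystander
Mind the look-alikes: they are no part of the job. What is meant by the nozzle is not pink, and is the larger of those in its own colour.

How it is judged (in metres and radians):
On the way, in this order (a step that is already met when the one before it is completed fails the run):
1. the nozzle is lifted out of its holder (z of nozzle in the frame of holder above 0.05 m and contact force between the fingers and nozzle above 1 N), for 0.1 s.
2. the nozzle is home in the outlet, past the grip, and let go (contact force between nozzle and valve_c0 above 3.8 N and horizontal distance between nozzle and outlet below 0.004 m and contact force between the fingers and nozzle below 0.1 N), for 0.2 s.
3. the shut-off lever is swung open (value of joint shutoff above 0.85 rad), for 0.1 s.
At the end, for the whole second after the job is handed in: The nozzle stands upright (within 0.08 rad) and at rest in the outlet, within 4 mm of its axis, gripped and let go, holding the spring valve down (it presses back with over 3.8 N; 4.5 N when gripped), and the shut-off lever stands at over 0.85 rad of its 1.0 rad swing (contact force between nozzle and valve_c0 above 3.8 N and horizontal distance between nozzle and outlet below 0.004 m and angle between the z axis of nozzle and the z axis of manifold, either way round below 0.08 rad and value of joint shutoff above 0.85 rad and linear speed of nozzle below 0.02 m/s); the robot touches nothing.
It fails at once if the outlet is loaded with more than 35 N by the nozzle (contact force between nozzle and manifold above 35 N).
It fails at once if the tin is shifted by more than 30 mm (distance of tin from where it was at the start of the episode above 0.03 m).
It fails at once if the magnet is shifted by more than 30 mm (distance of magnet from where it was at the start of the episode above 0.03 m).
It fails at once if the clamp is shifted by more than 30 mm (distance of clamp from where it was at the start of the episode above 0.03 m).
It also fails if it takes over 58 s, if anything falls off the work surface, if the arm or the gripper's body presses on something with over 40 N, if the wrist force passes 120 N, or if a joint passes its speed limit or range.

## Working session

There is one attempt and no reset: what is moved stays moved. The work goes in short steps, Python scripts to look and compute and a shell command to move; the robot and the scene stay as the last step left them, time stands still between calls to the robot, and variables do not carry over. Pictures are saved under pics/ and viewed, at most 10 in all, crops included, and the job is handed in when it is done.

```bash
mkdir -p pics
cat > h.py <<'E'
import numpy as np, cv2
from scipy.spatial.transform import Rotation as R
from workcell import status, optics, ctrl
def get(name):
    o=status.get_obs(); d=optics.get_image(name)
    if 'hand_eye' in d:
        T=np.eye(4); T[:3,:3]=R.from_rotvec(o['orientation']).as_matrix(); T[:3,3]=o['ee_pos']
        C=T@np.array(d['hand_eye']); d['Rwc']=C[:3,:3]; d['c']=C[:3,3]
    else:
        Rm=R.from_rotvec(np.ravel(d['rvec'])).as_matrix(); d['Rwc']=Rm.T; d['c']=-Rm.T@np.ravel(d['tvec'])
    return d
def save(d,fn,crop=None,s=1):
    f=d['frame'][:,:,::-1]
    if crop: u0,v0,u1,v1=crop; f=f[v0:v1,u0:u1]
    cv2.imwrite(fn,cv2.resize(f,None,fx=s,fy=s,interpolation=cv2.INTER_CUBIC))
def ray(d,u,v):
    x=np.array([(u-d['cx'])/d['fx'],(v-d['cy'])/d['fy']]); y=x.copy()
    for _ in range(20): y=x/(1+d['k1']*(y@y))
    return d['Rwc']@np.array([y[0],y[1],1.])
def atz(d,u,v,z):
    r=ray(d,u,v); return d['c']+r*(z-d['c'][2])/r[2]
def proj(d,P):
    p=d['Rwc'].T@(np.array(P)-d['c']); x=p[:2]/p[2]; x=x*(1+d['k1']*(x@x)); return x*[d['fx'],d['fy']]+[d['cx'],d['cy']]
def tool(dw):
    o=status.get_obs(); return R.from_rotvec(o['orientation']).as_matrix().T@np.array(dw)
E
python3 - <<'E'
from h import *
o=status.get_obs();print(o)
import pickle
for n in('scene','top'):
    d=get(n);save(d,f'pics/{n}0.png',s=1.42);pickle.dump(d,open(n+'.pkl','wb'));print(n,d['c'],d['fx'],d['k1'])
E
```

```text
{'t': 0.0, 'qpos': array([-1.20300805e+00,  4.23856612e-01,  1.63066854e+00, -3.82222999e-07,
        1.08863434e+00, -1.90127951e-02]), 'qvel': array([-0.00077198, -0.00055149, -0.00116068,  0.00222477,  0.00041179,
        0.00100033]), 'joint_torque': array([ 4.58402083e-04, -5.44622183e+01, -2.73661637e+01,  6.45314832e-02,
        2.27107422e-02, -1.43702177e-04]), 'ee_pos': array([ 235.59345139, -578.32501431,  240.90027356]), 'orientation': array([-3.08150753e+00, -6.03508819e-01,  4.27342767e-04]), 'ft_force': array([ 0.28661847, -0.28385362, -0.35251659]), 'moment': array([-0.01377096,  0.01654272,  0.01639294]), 'grasp_force': 0.0, 'width': 87.99779352719138}
scene [1315.19034927 -161.83512909  577.22721416] 430.7576548565276 -0.012482180396740818
top [ 4.90458077e+02 -2.61378596e-01  1.06546278e+03] 494.3733004509585 0.001193020206632723
```

View pics/scene0.png

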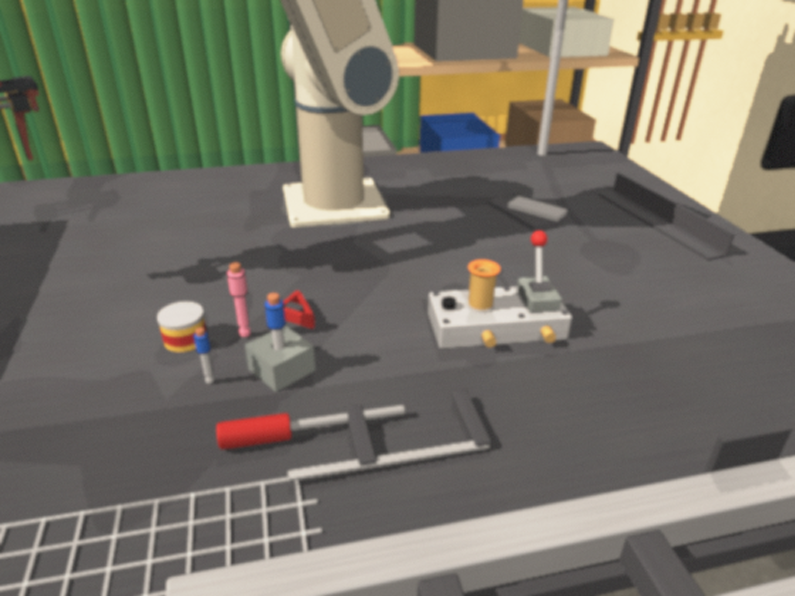

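View pics/top0.png

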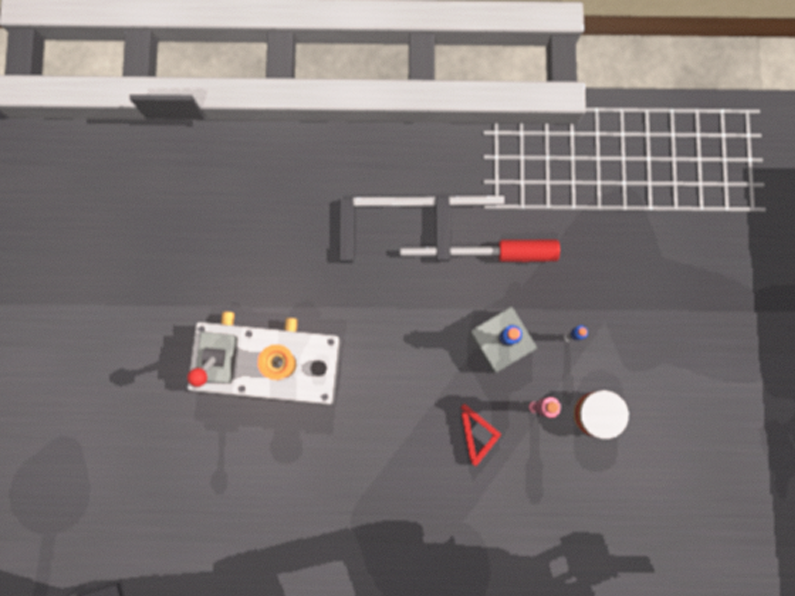

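The candidates in the top picture (1.42x scale) are:
- **Large blue nozzle:** standing in the grey holder at (511,334).
- **Small blue look-alike:** at (580,332).
- **Pink look-alike:** at (550,407).

The blue one in the holder fits, since it's the larger of the blue pair and not pink. The outlet is at (277,362) and the red ball at (198,377).

Run:
```python
from h import *
import pickle
t=pickle.load(open('top.pkl','rb'));s=pickle.load(open('scene.pkl','rb'))
k=1.42
def tri(a,b):
    A=[];B=[]
    M=np.zeros((3,3));w=np.zeros(3)
    for d,p in((t,a),(s,b)):
        r=ray(d,p[0]/k,p[1]/k);r/=np.linalg.norm(r);Q=np.eye(3)-np.outer(r,r);M+=Q;w+=Q@d['c']
    return np.linalg.solve(M,w)
print('nozzle top',atz(t,511/k,333/k,130),tri((511,333),(275,296)))
print('outlet',atz(t,277/k,362/k,114),tri((277,362),(484,267)))
print('ball',atz(t,198/k,377/k,137),tri((198,377),(539,239)))
print('port',atz(t,318/k,368/k,59))
for n,p in dict(c1=(196,324),c2=(340,336),c3=(334,403),c4=(189,390)).items(): print(n,atz(t,p[0]/k,p[1]/k,45))
for n,p in dict(h1=(513,308),h2=(536,346),h3=(498,371),h4=(473,333)).items(): print(n,atz(t,p[0]/k,p[1]/k,45))
print('tin',atz(t,603/k,414/k,50),'mini',atz(t,580/k,332/k,90),'pink',atz(t,551/k,407/k,110))
a=t['frame'][195:300,320:450];b=s['frame'][180:285,100:230]
cv2.imwrite('pics/crop.png',cv2.resize(np.hstack([a,b])[:,:,::-1],None,fx=3,fy=3,interpolation=2))
```

```text
nozzle top [ 588.25613534 -158.58075067  130.        ] [ 588.49369908 -159.50036206  127.35712777]
outlet [547.49738843 156.22131369 114.        ] [547.92788778 157.58108189 112.86368547]
ball [525.45708222 255.60137787 137.        ] [525.58738601 255.52675101 139.6409658 ]
port [542.74602995 106.44747248  59.        ]
c1 [606.00556879 287.28894525  45.        ]
c2 [590.38537309  76.93272275  45.        ]
c3 [493.29784269  83.73258365  45.        ]
c4 [510.12184358 293.07107431  45.        ]
h1 [ 634.09948008 -176.34021837   45.        ]
h2 [ 578.41059225 -209.2889958    45.        ]
h3 [ 541.47495514 -153.40750615   45.        ]
h4 [ 596.61725432 -117.32684587   45.        ]
tin [ 480.93225122 -303.05733942   50.        ] mini [ 594.75824728 -262.07559654   90.        ] pink [ 490.2722385  -214.95113586  110.        ]
```

View pics/crop.png

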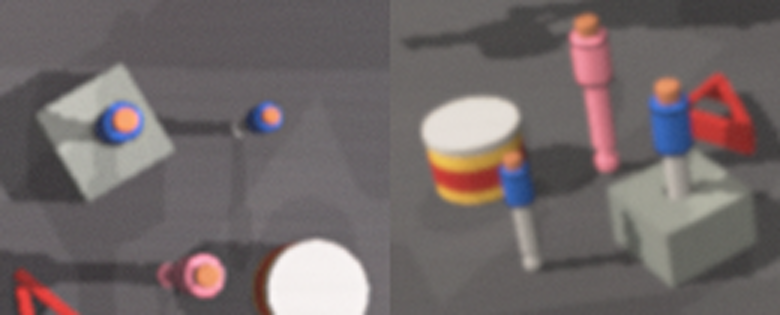

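The crop confirms it: the large blue-grip nozzle stands in the grey block (crop 122,120), and the smaller blue and pink ones stand free. I'll use the large one.

```bash
python3 -c "
from h import *
o=status.get_obs();print(tool(np.array([588,-160,200])-o['ee_pos']))
Rm=R.from_rotvec(o['orientation']).as_matrix();print(Rm)
tgt=np.diag([1,-1,-1.]);print(R.from_matrix(Rm.T@tgt).as_rotvec())"
```

```text
[ 484.17696647 -254.46580475   41.33601313]
[[ 9.26118584e-01  3.77232156e-01 -5.18494715e-04]
 [ 3.77232512e-01 -9.26117704e-01  1.27682476e-03]
 [ 1.47222130e-06 -1.37808420e-03 -9.99999050e-01]]
[-1.36114406e-03  2.65072026e-04  3.86806145e-01]
```

```bash
python3 -m inch '[[[484,-254,41,-0.001,0,0.387,100],[484,-254,41,-0.001,0,0.387,100],[484,-254,41,-0.001,0,0.387,100],[484,-254,41,-0.001,0,0.387,100],[484,-254,41,-0.001,0,0.387,100],[484,-254,41,-0.001,0,0.387,100],[484,-254,41,-0.001,0,0.387,100],[484,-254,41,-0.001,0,0.387,100],[484,-254,41,-0.001,0,0.387,100],[484,-254,41,-0.001,0,0.387,100],[484,-254,41,-0.001,0,0.387,100],[484,-254,41,-0.001,0,0.387,100],[484,-254,41,-0.001,0,0.387,100],[484,-254,41,-0.001,0,0.387,100],[484,-254,41,-0.001,0,0.387,100],[484,-254,41,-0.001,0,0.387,100]]]'
python3 -c "
from h import *
d=get('wrist');save(d,'pics/w1.png',s=1.42);import pickle;pickle.dump(d,open('w1.pkl','wb'))
print(status.get_obs()['ee_pos'],status.get_obs()['orientation'],d['c'],d['Rwc'])
for z in(0,118,130):print(proj(d,[588,-160,z])*1.42)"
```

```text
t: 1.7
ee_pos: [587.5, -162.2, 200.9]
orientation: [3.141, -0.003, 0.0]
ft_force: [-0.5, -0.2, -1.0]
width: 88.0
grasp_force: 0.0
[ 587.65653692 -162.08104537  200.88147119] [ 3.14053452e+00 -3.01643134e-03  4.42966514e-04] [ 666.18643934 -163.39981043  342.74335098] [[-0.00308986 -0.95748457 -0.28846793]
 [-0.99999284  0.00358892 -0.00120116]
 [ 0.00218538  0.28846215 -0.9574888 ]]
[394.98470855 267.24987385]
[393.24148307 313.07400773]
[392.96670505 320.29781226]
```

View pics/w1.png

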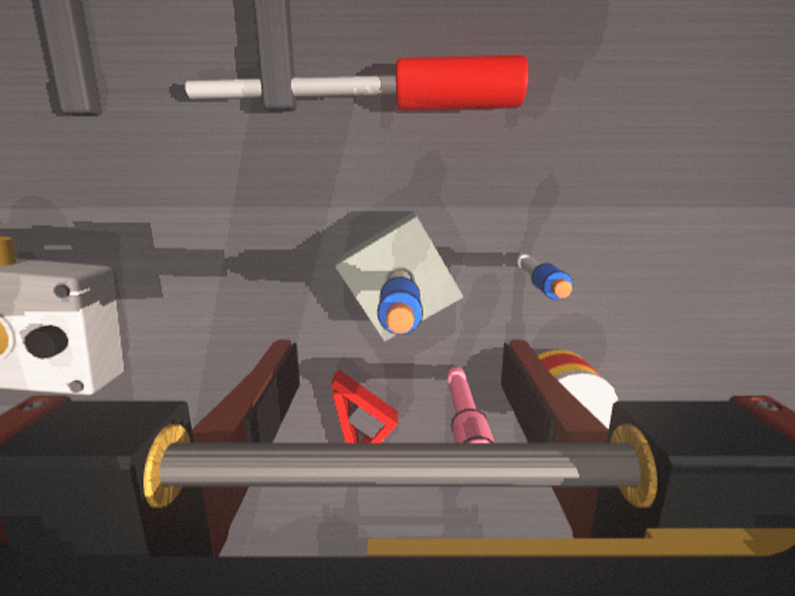

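The wrist view shows the nozzle's copper top at (400,318), centred between the fingers, with the small blue one at (555,285), clear of them.

```bash
python3 -c "
from h import *
import pickle
d=pickle.load(open('w1.pkl','rb'));k=1.42
print(atz(d,400/k,318/k,130),'grip',atz(d,401/k,300/k,110), 'tube in hole', atz(d,401/k,275/k,50),'port',atz(d,46/k,342/k,59),'mini',atz(d,562/k,288/k,90))
for p in((417,214),(463,296),(390,341),(335,266)):print(atz(d,p[0]/k,p[1]/k,45))"
```

```text
[ 589.3180784  -163.84660295  130.        ] grip [ 593.34410092 -164.50913913  110.        ] tube in hole [ 593.6209479  -164.83538867   50.        ] port [545.78711663  98.15490664  59.        ] mini [ 594.67867143 -266.81453301   90.        ]
[ 636.84453447 -176.29812694   45.        ]
[ 575.97438521 -211.41790572   45.        ]
[ 539.6716177  -156.20587723   45.        ]
[ 599.36465188 -116.36919688   45.        ]
```

```bash
python3 -m inch '[[[1,0,30,0,0,0,100],[1,1,60,0,0,0,100],[1,1,85,0,0,0,100],[1,1,100,0,0,0,100],[1,1,101,0,0,0,100],[1,1,101,0,0,0,100],[1,1,101,0,0,0,0],[1,1,101,0,0,0,0],[1,1,101,0,0,0,0],[1,1,101,0,0,0,0],[1,1,101,0,0,0,0],[1,1,101,0,0,0,0],[1,1,101,0,0,0,0],[1,1,101,0,0,0,0]]]'
```

```text
t: 3.15
ee_pos: [589.2, -162.1, 99.6]
orientation: [3.141, -0.0, 0.0]
ft_force: [0.6, -0.6, -0.5]
width: 27.3
grasp_force: 0.0
```

```bash
python3 -m inch '[[[0,0,0,0,0,0,0],[0,0,0,0,0,0,0],[0,0,0,0,0,0,0],[0,0,0,0,0,0,0]]]'
```

```text
t: 3.55
ee_pos: [589.2, -162.1, 99.6]
orientation: [3.141, -0.0, 0.0]
ft_force: [-0.3, 0.5, -1.3]
width: 25.5
grasp_force: 30.0
```

```bash
python3 -m inch '[[[0,0,-15,0,0,0,0],[0,0,-40,0,0,0,0],[0,0,-80,0,0,0,0],[0,0,-120,0,0,0,0],[0,0,-150,0,0,0,0],[0,0,-165,0,0,0,0],[0,0,-165,0,0,0,0],[-7,-50,-165,0,0,0,0],[-14,-100,-165,0,0,0,0],[-20,-150,-165,0,0,0,0],[-27,-200,-165,0,0,0,0],[-34,-250,-165,0,0,0,0],[-41,-300,-165,0,0,0,0],[-42,-315,-165,0,0,0,0],[-42,-319,-165,0,0,0,0],[-42,-319,-165,0,0,0,0],[-42,-319,-165,0,0,0,0]]]'
python3 -c "
from h import *
import pickle
for n in('wrist','top','scene'):
    d=get(n);pickle.dump(d,open(n+'2.pkl','wb'))
    if n=='wrist':save(d,'pics/w2.png',s=1.42)
    else:
        d2=d
        p=proj(d,[547.5,157,140]).astype(int);c=[p[0]-60,p[1]-60,p[0]+60,p[1]+60];print(n,c);save(d,f'pics/{n}2c.png',c,5)
"
python3 -c "
import cv2,numpy as np
cv2.imwrite('pics/c2.png',cv2.resize(np.hstack([cv2.imread('pics/top2c.png'),cv2.imread('pics/scene2c.png')]),(800,400)))"
```

```text
t: 5.25
ee_pos: [547.0, 155.9, 263.5]
orientation: [3.14, -0.002, -0.002]
ft_force: [0.6, -0.1, -0.7]
width: 25.7
grasp_force: 30.0
top [np.int64(132), np.int64(194), np.int64(252), np.int64(314)]
scene [np.int64(281), np.int64(117), np.int64(401), np.int64(237)]
```

View pics/w2.png

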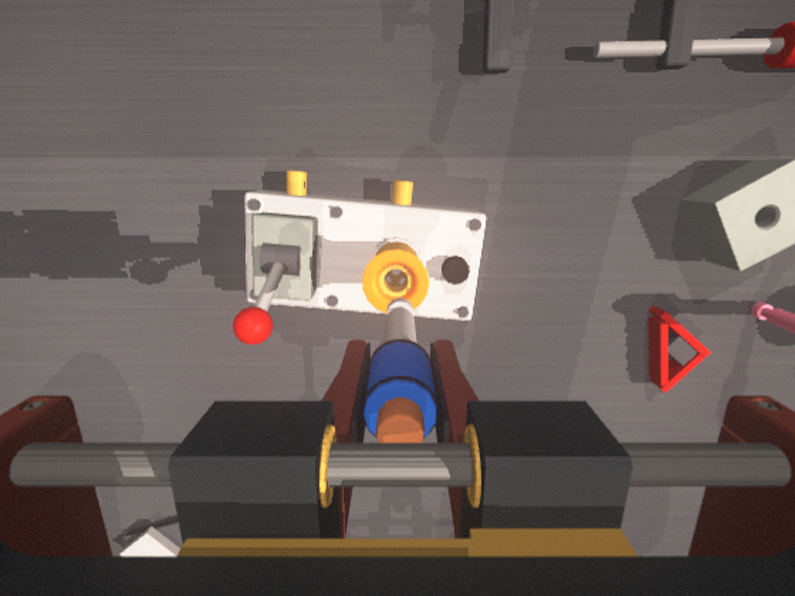

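View pics/c2.png

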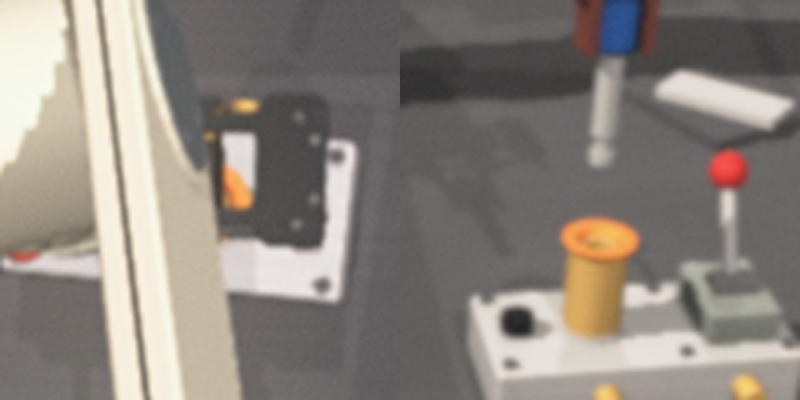

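The wrist view shows the nozzle's nose at about (400,305) and the orange collar at (396,280). The scene crop shows the nozzle hanging about upright above the collar. Next I'll fit the collar and the nose in the wrist image.

Run:
```python
from h import *
import pickle
d=pickle.load(open('wrist2.pkl','rb'));f=d['frame']
hsv=cv2.cvtColor(f,cv2.COLOR_RGB2HSV);k=1.42
m=cv2.inRange(hsv,(12,150,130),(28,255,255));m[:,:240]=0;m[:,320:]=0;m[:150]=0;m[225:]=0
c=max(cv2.findContours(m,0,1)[0],key=cv2.contourArea)
print('ell',cv2.fitEllipse(cv2.convexHull(c)),cv2.boundingRect(c))
o=status.get_obs();p=o['ee_pos'];Rm=R.from_rotvec(o['orientation']).as_matrix();ax=-Rm[:,2];print('axis',ax,p)
for s in(0,5,13,24,50,80,118,130):print(s,proj(d,p+ax*(s-99.6)))
# expected collar rim outline for guess centre
th=np.linspace(0,6.283,60)
def rim(cx,cy):return np.array([proj(d,[cx+25.5*np.cos(t),cy+25.5*np.sin(t),114]) for t in th],np.float32)
print('rim547,157',cv2.fitEllipse(rim(547,157)))
crop=f[170:325,230:330];cv2.imwrite('pics/w2c.png',cv2.resize(crop[:,:,::-1],None,fx=3.8,fy=3.8,interpolation=2))
```

```text
ell ((278.1318664550781, 197.46348571777344), (45.78205490112305, 46.165950775146484), 43.499488830566406) (255, 175, 47, 45)
axis [2.13981694e-04 1.23662098e-03 9.99999212e-01] [547.40909816 155.7477361  264.12401124]
0 [279.93323204 214.33516948]
5 [279.91454148 216.15491248]
13 [279.88309136 219.21699876]
24 [279.83643245 223.75998214]
50 [279.70713395 236.34998628]
80 [279.51269295 255.28509475]
118 [279.15221696 290.39566522]
130 [278.99613331 305.60096552]
rim547,157 ((278.6925048828125, 198.96047973632812), (47.640525817871094, 49.32583999633789), 91.57624053955078)
```

View pics/w2c.png

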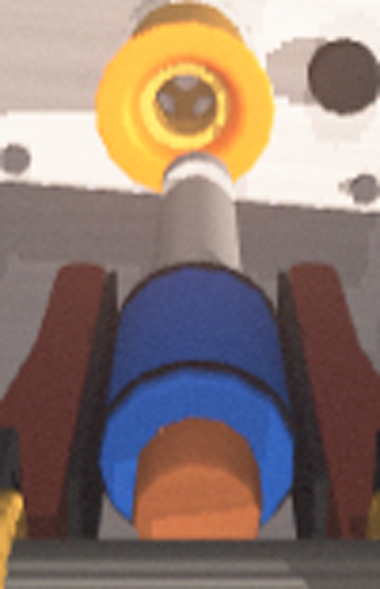

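Run:
```python
from h import *
import pickle
d=pickle.load(open('wrist2.pkl','rb'))
p=np.array([547.4,155.75,264.1]);th=np.linspace(0,6.283,90)
for s,r in((5,8),(13,8),(80,13),(118,13),(130,8)):
    q=np.array([proj(d,p+[r*np.cos(t),r*np.sin(t),s-99.6]) for t in th]);q=(q-[230,170])*3.8
    print(s,'crop top row',q[:,1].min().round(),'bot',q[:,1].max().round(),'cols',q[:,0].min().round(),q[:,0].max().round(),'px/mm crop',np.ptp(q[:,0])/2/r)
print('bore',atz(d,279.1,197.1,108),'collar',atz(d,278.7,197.5,114))
```

```text
5 crop top row 141.0 bot 209.0 cols 153.0 225.0 px/mm crop 4.461461821060604
13 crop top row 152.0 bot 221.0 cols 152.0 226.0 px/mm crop 4.603380343109103
80 crop top row 248.0 bot 397.0 cols 106.0 270.0 px/mm crop 6.275758364608686
118 crop top row 365.0 bot 545.0 cols 84.0 290.0 px/mm crop 7.903149124666995
130 crop top row 455.0 bot 573.0 cols 118.0 255.0 px/mm crop 8.60628313812212
bore [548.03820443 156.60967244 108.        ] collar [549.1846399 156.9894762 114.       ]
```

```bash
python3 -m inch '[[[1,-1,10,0,0,0,0],[2,-2,20,0,0,0,0],[2,-2,30,0,0,0,0],[2,-2,38,0,0,0,0],[2,-2,41,0,0,0,0],[2,-2,41,0,0,0,0],[2,-2,41,0,0,0,0]]]'
python3 - <<'E'
from h import *
import pickle
o=status.get_obs();p=o['ee_pos'];print(p)
a=get('wrist');b=get('scene');pickle.dump((p,a,b),open('s3.pkl','wb'))
A=cv2.resize(a['frame'][160:240,235:325],None,fx=4.4,fy=4.4,interpolation=2)
q=proj(b,[548,158,124]).astype(int);print(q)
B=cv2.resize(b['frame'][q[1]-40:q[1]+40,q[0]-45:q[0]+45],None,fx=4.4,fy=4.4,interpolation=2)
cv2.imwrite('pics/c3.png',np.hstack([A,B])[:,:,::-1])
th=np.linspace(0,6.283,90)
for n,d,off in(('w',a,[235,160]),('s',b,q-[45,40])):
  for s,r in((0,3),(5,8),(13,8),(24,8),(80,13)):
    g=np.array([proj(d,p+[r*np.cos(t),r*np.sin(t),s-99.6]) for t in th]);g=(g-off)*4.4
    print(n,s,g.min(0).round(),g.max(0).round())
  for z,r in((114,25.5),(108,8.8)):
    g=np.array([proj(d,[549+r*np.cos(t),158+r*np.sin(t),z]) for t in th]);g=(g-off)*4.4
    print(n,'out',z,g.min(0).round(),g.max(0).round())
E
```

```text
t: 6.1
ee_pos: [549.5, 159.1, 223.5]
orientation: [3.141, -0.0, 0.001]
ft_force: [0.4, 0.5, -1.4]
width: 25.5
grasp_force: 30.0
[549.45620424 159.14191409 223.50723931]
[340 183]
w 0 [182. 226.] [212. 255.]
w 5 [156. 209.] [238. 287.]
w 13 [154. 221.] [239. 302.]
w 24 [152. 240.] [241. 323.]
w 80 [101. 332.] [289. 504.]
w out 114 [ 78. 106.] [327. 343.]
w out 108 [161. 179.] [244. 259.]
s 0 [199. 177.] [211. 183.]
s 5 [190. 163.] [223. 179.]
s 13 [191. 149.] [224. 165.]
s 24 [193. 129.] [226. 145.]
s 80 [192.  20.] [248.  43.]
s out 114 [149. 173.] [253. 223.]
s out 108 [182. 199.] [218. 217.]
```

View pics/c3.png

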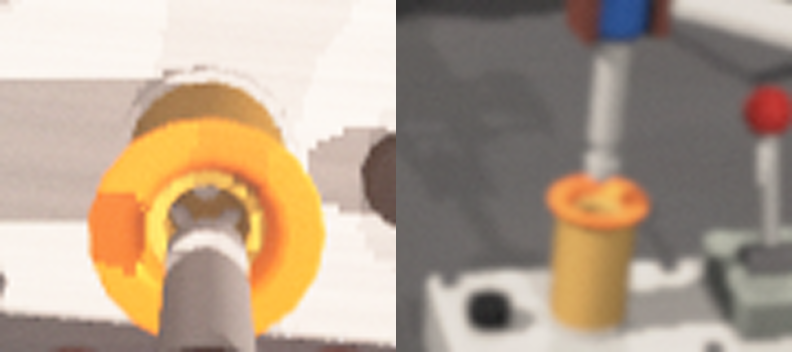

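The wrist crop shows the nose centred sideways on the collar (both at about column 206). It sits roughly 2–3 mm towards -x, with its land edge at row 229 where I expected about 209. The scene crop agrees on y. I'll shift x by +2 mm, lower gently and feel for contact.

```bash
python3 -m inch '[[[2,0,4,0,0,0,0],[2,0,8,0,0,0,0],[2,0,12,0,0,0,0],[2,0,15,0,0,0,0],[2,0,16,0,0,0,0],[2,0,16,0,0,0,0]]]'
python3 -m inch '[[[0,0,1,0,0,0,0],[0,0,1,0,0,0,0]]]' | egrep 'pos|force'
python3 -m inch '[[[0,0,1,0,0,0,0],[0,0,1,0,0,0,0]]]'| egrep 'pos|force'
python3 -m inch '[[[0,0,1,0,0,0,0],[0,0,1,0,0,0,0]]]'| egrep 'pos|force'
```

```text
t: 6.8
ee_pos: [551.1, 159.0, 207.1]
orientation: [3.14, -0.0, -0.0]
ft_force: [0.1, 0.1, -1.4]
width: 25.4
grasp_force: 30.0
ee_pos: [551.3, 159.0, 206.4]
ft_force: [-0.2, 0.5, -1.7]
grasp_force: 30.0
ee_pos: [551.2, 159.0, 205.3]
ft_force: [0.1, 1.2, -1.5]
grasp_force: 30.0
ee_pos: [551.2, 159.0, 204.3]
ft_force: [-1.0, -0.9, -0.6]
grasp_force: 30.0
```

```bash
for i in 1 2 3; do python3 -m inch '[[[0,0,1,0,0,0,0],[0,0,1,0,0,0,0]]]' | egrep 'pos|t_force'; done
```

```text
ee_pos: [551.3, 159.1, 203.4]
ft_force: [0.1, -0.9, -0.5]
ee_pos: [551.5, 159.1, 202.9]
ft_force: [-1.3, 0.0, 3.2]
ee_pos: [551.8, 159.1, 202.7]
ft_force: [-3.0, -0.2, 10.4]
```

```bash
python3 -m inch '[[[0,0,-2,0,0,0,0],[-1.2,0,-2,0,0,0,0],[-1.2,0,-2,0,0,0,0]]]' | egrep 'pos|t_force'
for i in 1 2; do python3 -m inch '[[[0,0,1,0,0,0,0],[0,0,1,0,0,0,0]]]' | egrep 'pos|t_force'; done
```

```text
ee_pos: [549.8, 159.0, 203.0]
ft_force: [0.5, -0.4, -1.9]
ee_pos: [549.9, 159.0, 201.9]
ft_force: [-0.2, -0.5, -1.0]
ee_pos: [550.0, 159.0, 201.1]
ft_force: [-0.0, -0.2, -1.3]
```

```bash
for i in 1 2 3 4 5 6 7 8; do python3 -m inch '[[[0,0,1,0,0,0,0],[0,0,1,0,0,0,0]]]' | egrep 'pos|t_force'|tr '\n' ' ';echo; done
```

```text
ee_pos: [550.0, 159.0, 200.2] ft_force: [-0.0, -0.0, -1.0] 
ee_pos: [550.0, 159.0, 199.2] ft_force: [-0.7, 0.1, -1.5] 
ee_pos: [550.0, 159.0, 198.2] ft_force: [-1.0, -0.4, -1.5] 
ee_pos: [550.0, 159.0, 197.2] ft_force: [0.5, 0.1, -2.3] 
ee_pos: [550.0, 159.0, 196.2] ft_force: [-1.1, 0.6, -0.3] 
ee_pos: [550.0, 159.0, 195.2] ft_force: [-0.3, -0.5, -1.0] 
ee_pos: [550.0, 159.0, 194.2] ft_force: [-0.0, -0.9, -1.4] 
ee_pos: [550.0, 159.0, 193.2] ft_force: [-0.5, -0.8, -2.4]
```

```bash
for i in 1 2 3 4 5 6; do python3 -m inch '[[[0,0,1,0,0,0,0],[0,0,1,0,0,0,0]]]' | egrep 'pos|t_force'|tr '\n' ' ';echo; done
```

```text
ee_pos: [550.0, 159.0, 192.2] ft_force: [-0.3, -0.1, -1.3] 
ee_pos: [550.0, 159.0, 191.2] ft_force: [0.1, 0.5, -1.5] 
ee_pos: [550.0, 159.0, 190.2] ft_force: [-0.3, 0.6, -0.8] 
ee_pos: [550.0, 159.0, 189.2] ft_force: [-0.7, 0.6, -1.6] 
ee_pos: [550.0, 159.0, 188.2] ft_force: [-0.1, 0.3, -1.3] 
ee_pos: [550.0, 159.0, 187.2] ft_force: [-0.7, -0.0, -2.2]
```

```bash
for i in 1 2 3 ; do python3 -m inch '[[[0,0,1,0,0,0,0],[0,0,1,0,0,0,0]]]' | egrep 'pos|t_force'|tr '\n' ' ';echo; done
```

```text
ee_pos: [550.0, 159.0, 186.2] ft_force: [0.0, 0.6, -2.0] 
ee_pos: [550.1, 159.0, 185.2] ft_force: [-0.7, -0.6, -0.4] 
ee_pos: [550.0, 159.0, 184.2] ft_force: [0.5, 0.9, -0.7]
```

```bash
for i in 1 2 3 4 5; do python3 -m inch '[[[0,0,1,0,0,0,0],[0,0,1,0,0,0,0]]]' | egrep 'pos|t_force'|tr '\n' ' ';echo; done
```

```text
ee_pos: [550.1, 159.0, 183.5] ft_force: [-1.0, 0.6, 1.4] 
ee_pos: [550.2, 159.1, 182.7] ft_force: [-1.3, -0.5, 4.7] 
ee_pos: [550.4, 159.1, 182.2] ft_force: [-2.9, 0.1, 7.8] 
ee_pos: [550.3, 159.1, 181.1] ft_force: [-2.2, -0.2, 6.3] 
ee_pos: [550.2, 159.1, 179.7] ft_force: [-1.7, 0.4, 2.7]
```

```bash
for i in 1 2 3 ; do python3 -m inch '[[[0,0,1,0,0,0,0],[0,0,1,0,0,0,0]]]' | egrep 'pos|t_force'|tr '\n' ' ';echo; done
```

```text
ee_pos: [550.0, 159.0, 177.9] ft_force: [-0.1, 0.0, -1.6] 
ee_pos: [550.0, 158.9, 176.9] ft_force: [0.1, 0.2, -2.3] 
ee_pos: [550.0, 159.0, 176.0] ft_force: [-0.1, 0.7, -2.4]
```

```bash
for i in 1 2 3 4 5 6; do python3 -m inch '[[[0,0,1,0,0,0,0],[0,0,1,0,0,0,0]]]' | egrep 'pos|t_force'|tr '\n' ' ';echo; done
```

```text
ee_pos: [550.0, 159.0, 175.2] ft_force: [-0.7, 0.7, -2.6] 
ee_pos: [550.0, 159.0, 174.3] ft_force: [-1.2, 0.3, -1.0] 
ee_pos: [550.1, 159.0, 173.4] ft_force: [-0.6, -0.3, 1.2] 
ee_pos: [550.1, 159.0, 172.4] ft_force: [-0.8, -0.4, 1.6] 
ee_pos: [550.1, 159.0, 171.3] ft_force: [-0.2, 0.1, 1.9] 
ee_pos: [550.0, 159.0, 170.0] ft_force: [-1.3, -0.5, -0.1]
```

```bash
for i in 1 2 3 4; do python3 -m inch '[[[0,0,0.7,0,0,0,0],[0,0,0.7,0,0,0,0]]]' | egrep 'pos|t_force'|tr '\n' ' ';echo; done
```

```text
ee_pos: [549.9, 158.9, 169.2] ft_force: [0.3, 1.7, -2.5] 
ee_pos: [549.9, 159.0, 168.5] ft_force: [0.3, 1.3, -4.5] 
ee_pos: [550.0, 159.0, 168.1] ft_force: [0.7, 0.6, -2.7] 
ee_pos: [550.1, 159.0, 167.7] ft_force: [-0.4, 0.2, 0.2]
```

```bash
for i in 1 2 3; do python3 -m inch '[[[0,0,0.6,0,0,0,0],[0,0,0.6,0,0,0,0]]]' | egrep 'pos|t_force'|tr '\n' ' ';echo; done
```

```text
ee_pos: [550.1, 159.0, 167.3] ft_force: [-1.3, -0.6, 4.4] 
ee_pos: [550.2, 159.0, 166.6] ft_force: [-2.5, 0.4, 4.5] 
ee_pos: [550.2, 159.0, 165.8] ft_force: [-1.3, 0.2, 3.8]
```

```bash
for i in 1 2 3; do python3 -m inch '[[[0,0,0.6,0,0,0,0],[0,0,0.6,0,0,0,0]]]' | egrep 'pos|t_force'|tr '\n' ' ';echo; done
```

```text
ee_pos: [550.1, 159.0, 165.2] ft_force: [-2.4, -0.1, 3.6] 
ee_pos: [550.3, 159.1, 165.1] ft_force: [-3.3, -0.1, 9.0] 
ee_pos: [550.4, 159.1, 165.0] ft_force: [-4.2, 1.1, 12.7]
```

```bash
python3 -m inch '[[[0,0,-1,0,0,0,0],[-0.2,0,-1.5,0,0,0,0],[-0.2,0,-1.5,0,0,0,0]]]' | egrep 'pos|t_force'; python3 -m inch '[[[0,0,0,0,0,0,40],[0,0,0,0,0,0,60],[0,0,0,0,0,0,60],[0,0,0,0,0,0,60],[0,0,0,0,0,0,60],[0,0,0,0,0,0,60]]]'
python3 - <<'E'
from h import *
a=get('wrist');b=get('scene')
A=cv2.resize(a['frame'],(533,400));B=cv2.resize(b['frame'][140:240,310:376],(264,400),interpolation=2)
cv2.imwrite('pics/c4.png',np.hstack([A,B])[:,:,::-1])
p=status.get_obs()['ee_pos']
for z in(158,190,198):print(z,proj(b,[550,159,z+9]))
E
```

```text
ee_pos: [550.1, 159.0, 165.5]
ft_force: [-1.5, -0.8, 5.6]
t: 17.8
ee_pos: [549.9, 159.0, 165.4]
orientation: [3.141, -0.0, 0.0]
ft_force: [-1.0, -0.2, 0.2]
width: 52.7
grasp_force: 0.0
158 [343.47091331 166.20789235]
190 [344.86291228 152.36188619]
198 [345.21904356 148.81700208]
```

View pics/c4.png

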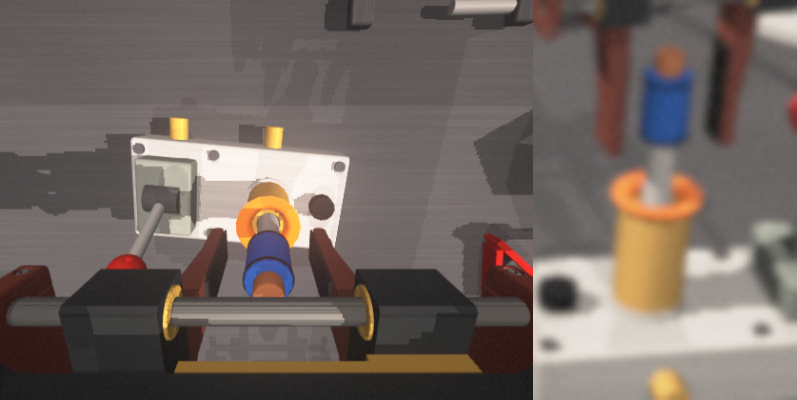

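The wrist and scene crops show the nozzle standing upright in the outlet by itself, with the fingers open and clear. Its copper top is at scene row 152.5, which gives a height of about 199 mm against 198 mm expected when home. Next I'll lift away, turn the gripper and get behind the lever.

```bash
python3 -m inch '[[[0,0,-20,0,0,0,60],[0,0,-50,0,0,0,60],[0,0,-80,0,0,0,60],[0,0,-95,0,0,0,0],[-20,-30,-95,0,0,-0.15,0],[-40,-60,-95,0,0,-0.3,0],[-60,-90,-95,0,0,-0.45,0],[-70,-96,-95,0,0,-0.6,0],[-70,-96,-95,0,0,-0.75,0],[-70,-96,-95,0,0,-0.9,0],[-70,-96,-95,0,0,-1.05,0],[-70,-96,-95,0,0,-1.2,0],[-70,-96,-95,0,0,-1.35,0],[-70,-96,-95,0,0,-1.5,0],[-70,-96,-95,0,0,-1.57,0],[-70,-96,-95,0,0,-1.57,0],[-70,-96,-95,0,0,-1.57,0],[-70,-96,-95,0,0,-1.57,0]]]'
python3 - <<'E'
from h import *
print(R.from_rotvec(status.get_obs()['orientation']).as_matrix().round(3))
for n in('scene','top','wrist'):
    d=get(n);f=d['frame'];h=cv2.cvtColor(f,cv2.COLOR_RGB2HSV)
    m=cv2.inRange(h,(0,190,110),(5,255,255))|cv2.inRange(h,(174,190,110),(180,255,255))
    n_,l,st,ce=cv2.connectedComponentsWithStats(m)
    for i in range(1,n_):
        if st[i,4]>25:print(n,st[i],ce[i].round(1),atz(d,*ce[i],139).round(1))
    b=cv2.inRange(h,(105,150,60),(125,255,255));n_,l,st,ce=cv2.connectedComponentsWithStats(b)
    for i in range(1,n_):
        if st[i,4]>25:print(n,'blue',st[i],ce[i].round(1))
    if n=='scene':
        for z in(80,118):
            for lo in(65.5,67.5,72.5): print(z,lo,proj(d,[550,159,lo+z]))
E
```

```text
t: 19.7
ee_pos: [479.9, 255.1, 260.4]
orientation: [2.224, 2.218, -0.001]
ft_force: [0.1, -0.3, -0.5]
width: 0.6
grasp_force: 0.0
[[ 0.003  1.     0.   ]
 [ 1.    -0.003 -0.001]
 [-0.001  0.    -1.   ]]
scene blue [ 297   81   54   25 1062] [320.8  93.5]
scene blue [337 159  12  16 144] [342.4 166.9]
scene blue [138 237   9  11  79] [142.2 242.2]
80 65.5 [342.56391837 175.22128922]
80 67.5 [342.64735883 174.39236165]
80 72.5 [342.85678903 172.31156193]
118 65.5 [344.18224837 159.13429015]
118 67.5 [344.26939185 158.26744597]
118 72.5 [344.48813318 156.09128719]
```

The blue grip's centre is at scene row 166.9. I expected 166.3 if it's home and 164.2 if it had sprung up, so the nozzle is home. Next I'll lower behind the ball and sweep towards +x.

```bash
python3 -m inch '[[[0,0,40,0,0,0,0],[0,0,80,0,0,0,0],[0,0,105,0,0,0,0],[0,0,111,0,0,0,0],[0,0,111,0,0,0,0],[0,0,111,0,0,0,0]]]'
python3 -m inch '[[[0,10,0,0,0,0,0],[0,20,0,0,0,0,0],[0,30,0,0,0,0,0],[0,30,0,0,0,0,0]]]'
python3 -m inch '[[[0,8,0,0,0,0,0],[0,16,0,0,0,0,0],[0,24,0,0,0,0,0],[0,30,0,0,0,0,0],[0,30,0,0,0,0,0]]]'
python3 - <<'E'
from h import *
d=get('scene');f=d['frame'];p=proj(d,[557,255,130]).astype(int)
save(d,'pics/l.png',[p[0]-70,p[1]-60,p[0]+60,p[1]+50],5)
E
```

```text
t: 20.45
ee_pos: [480.8, 255.4, 150.6]
orientation: [2.222, 2.219, 0.002]
ft_force: [-0.4, -0.5, 1.0]
width: 0.4
grasp_force: 0.0
t: 20.85
ee_pos: [512.0, 255.1, 150.0]
orientation: [2.222, 2.218, 0.002]
ft_force: [0.8, -0.2, -0.8]
width: 0.3
grasp_force: 0.0
t: 21.35
ee_pos: [541.0, 254.9, 149.3]
orientation: [2.222, 2.219, 0.0]
ft_force: [-0.6, -0.6, -0.8]
width: 0.5
grasp_force: 0.0
```

View pics/l.png

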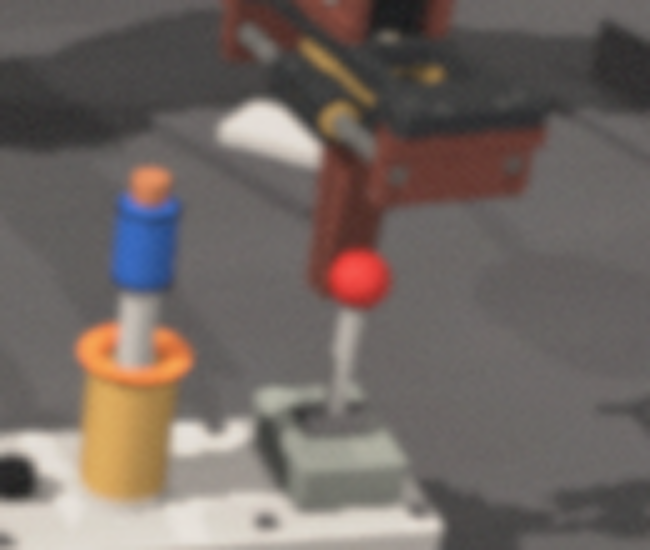

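The finger is against the back of the ball (360,278), pushing it forward, and the nozzle is still standing home. I'll keep going to the end stop.

```bash
python3 -m inch '[[[2,8,0,0,0,0,0],[2,16,0,0,0,0,0],[2,22,0,0,0,0,0],[2,22,0,0,0,0,0]]]' | egrep 'pos|t_force'
for i in 1 2 3 4 ; do python3 -m inch '[[[0,1.5,0,0,0,0,0],[0,1.5,0,0,0,0,0]]]' | egrep 'pos|t_force'|tr '\n' ' ';echo; done
```

```text
ee_pos: [563.0, 257.0, 149.4]
ft_force: [0.1, 0.3, -0.5]
ee_pos: [563.5, 256.9, 149.4] ft_force: [0.3, -0.7, -0.0] 
ee_pos: [564.8, 256.9, 149.3] ft_force: [-0.6, 0.4, -1.0] 
ee_pos: [566.4, 256.9, 149.3] ft_force: [-1.5, -0.6, -0.5] 
ee_pos: [568.0, 256.9, 149.4] ft_force: [-0.5, -0.3, -1.2]
```

```bash
for i in 1 2 3 4 ; do python3 -m inch '[[[0,1.5,0,0,0,0,0],[0,1.5,0,0,0,0,0]]]' | egrep 'pos|t_force'|tr '\n' ' ';echo; done
```

```text
ee_pos: [569.6, 256.9, 149.4] ft_force: [-0.3, 0.4, -0.8] 
ee_pos: [571.1, 256.9, 149.4] ft_force: [0.3, -0.1, -0.3] 
ee_pos: [572.6, 256.9, 149.4] ft_force: [-0.3, -0.3, -0.8] 
ee_pos: [573.0, 256.9, 149.3] ft_force: [-5.4, 0.1, 1.7]
```

That's the end stop (5 N). I'll back off, lift clear and check the numbers.

```bash
python3 -m inch '[[[0,-8,0,0,0,0,0],[0,-20,0,0,0,0,0],[0,-20,-30,0,0,0,0],[0,-30,-70,0,0,0,0],[0,-60,-110,0,0,0,0],[0,-100,-120,0,0,0,0],[0,-100,-120,0,0,0,0],[0,-100,-120,0,0,0,0]]]'
python3 - <<'E'
from h import *
d=get('scene');h=cv2.cvtColor(d['frame'],cv2.COLOR_RGB2HSV)
for nm,lo,hi in(('red',(0,150,110),(6,255,255)),('red2',(172,150,110),(180,255,255)),('blue',(105,150,60),(125,255,255))):
    n_,l,st,ce=cv2.connectedComponentsWithStats(cv2.inRange(h,lo,hi))
    for i in range(1,n_):
        if st[i,4]>25 and ce[i][0]>300:print(nm,st[i],ce[i].round(1))
print('open',proj(d,[595.3,253.5,137.2]),'0.85',proj(d,[584.4,254,142.2]),'mid',proj(d,[557,256,147]))
E
```

```text
t: 24.2
ee_pos: [473.3, 257.3, 270.0]
orientation: [2.22, 2.22, 0.002]
ft_force: [-0.3, 0.3, 0.2]
width: 0.1
grasp_force: 0.0
red [385 179  11  11 100] [390. 184.]
blue [ 297   81   54   25 1060] [320.8  93.5]
blue [337 159  12  16 146] [342.4 167. ]
open [391.95320199 184.24449004] 0.85 [390.27103249 179.71427981] mid [385.94459309 171.76787272]
```

The ball is at (390,184), which matches the fully open prediction of row 184.2 (the 0.85 rad point would be row 179.7). The nozzle hasn't moved. Handing in.

```bash
python3 -c "
from workcell import ctrl
print(ctrl.close_job())"
```

```text
the job is handed in; nothing more can be done
None
```

I've handed the job in; no verdict came back. The nozzle is home in the outlet and standing by itself, and the shut-off lever is open against its end stop. The wrist sensor never read more than about 15 N while pressing, the tin, clamp and magnet were not touched, and it took about 24 s.

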